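# Lock the tube rotator for loading

### The job

Lock the tube rotator so that it can be loaded: stand the lock pin, nose down, in the guide on top of the bearing block, turn the rotor gently until the pin catches in the hidden cross-hole of the shaft, then, with the hole in line, press the pin fully home, its collar seated flat on the guide. Work by feel, never forcing pin and shaft against each other, and leave the beaker and the petri dish beside the work where they are.

Things in the scene. Friction and masses are not known exactly. Their poses are not given: they have to be found in the camera images.
- lock_pin: Steel lock pin, 104 mm long, about 140 g: shank 10 mm thick, 74 mm long, with a 7 mm bullet nose (5 mm wide at its end); collar 26 mm wide, 4 mm thick; dark knurled round head 22 mm wide, 26 mm tall. Origin at the nose's end, z along the shank to the head. Starts standing nose down in the white tool block, collar resting on the block; lifts straight out.
- pin_collar (a point): Centre of the underside of the pin's collar, on the pin's axis, 74 mm from the nose's end. The head spans 4 to 30 mm above this point.
- tube_rotator: Bench tube rotator, fixed: white base plate, white motor housing (156 mm high, from y = +70 to +170 mm) and a grey bearing block 60 x 44 mm (x, y) at the origin with the pin's guide in its top. Origin on the bench under the guide, z up, y along the shaft towards the motor.
- guide_mouth (a point): Centre of the mouth of the guide: a vertical bore 11.5 mm wide with a steel bush flange 26 mm wide, 158 mm above the bench. The shaft's top lies 28 mm below the mouth: on the plain shaft the pin stands with its collar 46 mm above the mouth, leaning up to 0.1 rad in the bore. Fully home, the collar sits on the mouth.
- shaft_axis (a point): On the level shaft's axis under the guide, 115 mm high. Shaft 30 mm thick; its 11.5 mm cross-hole goes straight through, hidden in the block, below the guide. As it comes round the pin sinks 10 to 15 mm by its weight onto spring balls in the hole and catches the shaft with 0.25 to 0.45 rad of springy play each way. Near the middle of the play it presses home (36 mm) with 12 to 22 N; elsewhere it jams.
- rotor: Rotor bar clamped on the shaft's end, 192 mm long, 26 wide (ends 18), 8 thick, empty white tube clips on its outer face. Origin on the shaft axis, 78 mm to the -y side of the guide; z along the bar to its upper end. Turns about y with 0.3 N m of friction (3 N at its end), positive: upper end away from the robot. Starts leaning 0.5 to 0.75 rad towards the robot.
- rotor_tip (a point): Middle of the end face of the rotor's upper end, 96 mm from the axis; the outer 25 mm are plain bar, free to push on (8 N there is plenty). The bar is clamped at an arbitrary angle and does not show the cross-hole: this lines up somewhere between 0.15 rad short of upright and 0.4 rad past upright (leaning away from the robot).
- tool_block: White plastic block, 56 x 100 x 80 mm (x, y, z), fixed; the pin stands in a 12 mm bore 28 mm to the -y side of its centre, and a hex key 58 mm from the pin rises 24 mm above the block's top. Origin under its centre.
- beaker_b: Small glass beaker, 43 mm wide, 50 mm high, behind the work. Origin under its centre.
- petri_3: Petri dish, 90 mm wide, 15 mm high, in front of the work. Origin under its centre.
Not all that is in view belongs to the job. Leave any orange look-alike of the lock_pin alone.

How it is judged:
On the way, in this order (a step that is already met when the one before it is completed fails the run):
1. the pin's nose is in the guide, above the shaft (horizontal distance between lock_pin and guide_mouth below 0.005 m and z of lock_pin in the frame of tube_rotator between 0.124 and 0.15 m), for 0.1 s.
2. the pin has sunk at least 8 mm into the cross-hole (horizontal distance between lock_pin and guide_mouth below 0.006 m and z of lock_pin in the frame of tube_rotator below 0.122 m), for 0.2 s.
At the end, for the whole second after the job is handed in: The lock pin stands upright through the guide and the shaft with its collar within 3 mm of the guide's mouth (tilt under 0.06 rad), and the pin and the rotor are at rest (distance between pin_collar and guide_mouth below 0.003 m and angle between lock_pin's own z axis and vertical below 0.06 rad and angular speed of rotor below 0.05 rad/s and linear speed of lock_pin below 0.01 m/s); the robot touches nothing.
It fails at once if the pin and the shaft are forced against each other with more than 60 N (contact force between lock_pin and rotor above 60 N).
It fails at once if the beaker or the petri dish beside the work is shifted by more than 30 mm (distance of any of beaker_b, petri_3 from where it was at the start of the episode above 0.03 m).
It also fails if it takes over 67 s, if anything falls off the work surface, if the arm or the gripper's body presses on something with over 40 N, if the wrist force passes 120 N, or if a joint passes its speed limit or range.

### The arm

A 6-joint arm with a two-finger parallel gripper is mounted at the origin on a cart in front of the work surface, level with it; the furniture and walls round the work are solid. World frame = base frame: x ahead of the robot, y to its left, z up, the work surface at z = 0. Lengths are in m, angles in rad, forces in N, time in s.
With the tool pointing down it reaches from about 0.375 to 0.9 m from the base axis. Payload 3.1 kg.
Tool frame: the origin (TCP) lies at the very end of the fingers, on their centre line; the grasp point (between the pads) lies 19 mm behind it; z points along the fingers, y is the line along which they close (so a half turn about z gives the same grasp; the last joint's range is limited). The gripper opens to 85 mm and grips with 20 to 120 N. Pads are 22 mm wide; open, the fingers measure 114 mm over their backs; the gripper's body (76 mm by 85 mm) begins 54 mm behind the grasp point. The pads swing forward as they close: fully open they stand 13 mm farther back than shut.
Start: joints at [0.978, 0.527, 1.433, -0, 1.181, -0.178], TCP at [0.252, 0.572, 0.231] pointing down, gripper open.
Joint ranges: [-3.08, 3.08], [-0.75, 2.2], [0.22, 2.44], [-1.43, 4.57], [0, 2.65], [-2.85, 2.85]. Speed limits (rad/s): [2.79, 2.79, 3.14, 3.14, 3.14, 3.14].

### API

Orientations are given as a unit quaternion [x, y, z, w].
In Python, from station import manip gives the robot as it stands.
- The arm moves only by the shell command python3 -m handwheel 'ROWS' [FORCE]. ROWS is JSON, a list of rows, each a list of 7 numbers: the shift along the world's x, y, z in mm, then the turn, a rotation vector about the world's x, y, z in degrees, then the opening, from 0 (shut) to 1 (fully open). A call has exactly 10 rows; each row shifts and turns the commanded pose from where the row before left it; what a row does not reach is not made up. A row lasts 1/8 s, in which the tool goes at most 62.5 mm and 10.7 degrees, less where a joint would pass 70% of its speed; a pose out of reach is approached as far as the arm can. A call is refused whole if a number of a shift passes 62.5 or a number of a turn 10.7, either way. A call with a gripper value outside its range is refused whole. The fingers move at their own pace and stop on an object; FORCE is the grip in N (left out, the last holds). Time passes only in rows, so rows that do not move let the fingers close, or fill a call up. It gives the time, the measured TCP pose, the force, the opening and the grip force at its end, in the units of the state.
- manip.sense(): the state, without advancing time (a new reading comes with each control period).
- manip.snapshot(name): name is "side" or "top"; returns the picture (420x560x3 uint8, red, green, blue); there is no depth.
- manip.get_calibration(name): a dict with "K" (3x3 intrinsics, pixels), "rvec" (rotation vector, rad) and "tvec" (3), from world to camera coordinates, as OpenCV has them. Camera axes: x right, y down, z forward; pixel columns grow to the right and rows downward; lengths in m; the calibration is good to about 2 mm. A picture is of the moment at which its call begins. get_calibration takes no time and is no camera call.
- manip.sign_off(): hands the job in; it is judged then, once.
The state is a dict: "t": time; "q": joint angles; "qd": joint speeds; "tau": joint torques, N m; "tcp_pos": TCP position; "tool_rot": TCP orientation; "force": force on the tool from outside, world axes, zero at the start; "ft_torque": the same for the moment, N m; "finger_gap": opening from 0.0 (shut) to 1.0 (fully open); "gripper_force": force on a finger pad.
Only numpy, scipy, OpenCV 4.12 (cv2) and the standard library are available. Lean on these libraries where they do the work, as an engineer would, in place of code of your own. Each camera call takes 0.05 s, during which the arm holds its last target. There are 200 camera calls.

## Working session

There is one attempt and no reset: what is moved stays moved. The work goes in short steps, Python scripts to look and compute and a shell command to move; the robot and the scene stay as the last step left them, time stands still between calls to the robot, and variables do not carry over. Pictures are saved under pics/ and viewed, at most 10 in all, crops included, and the job is handed in when it is done.

```bash
mkdir -p pics; ls; python3 - <<'E'
from station import manip
import cv2,numpy as np
for n in("side","top"):
    im=manip.snapshot(n); cv2.imwrite(f"pics/{n}0.png",im[:,:,::-1])
    c=manip.get_calibration(n); R=cv2.Rodrigues(np.array(c["rvec"],float))[0]
    print(n,np.array(c["K"]).round(1).tolist(),(-R.T@np.array(c["tvec"])).round(3),R.round(2).tolist())
s=manip.sense();print(s)
E
```

```text
pics
side [[421.8, 0.0, 277.9], [0.0, 421.8, 210.0], [0.0, 0.0, 1.0]] [0.511 0.776 0.75 ] [[-1.0, 0.05, 0.0], [0.03, 0.66, -0.75], [-0.04, -0.75, -0.66]]
top [[415.9, 0.0, 283.2], [0.0, 415.9, 211.5], [0.0, 0.0, 1.0]] [0.394 0.082 0.979] [[0.02, -1.0, -0.01], [-1.0, -0.02, -0.08], [0.08, 0.01, -1.0]]
{'t': 0.1, 'q': array([ 9.77512508e-01,  5.28375520e-01,  1.43377541e+00,  2.27497962e-05,
        1.18142188e+00, -1.78501139e-01]), 'qd': array([-0.0015694 , -0.00196715, -0.00293436,  0.00062506, -0.00173217,
        0.00035581]), 'tau': array([-5.50888853e-04, -4.43300700e+01, -1.78585911e+01, -2.69622333e-04,
        3.89867680e-03,  2.77020501e-05]), 'tcp_pos': array([0.25146877, 0.57147009, 0.23042967]), 'tool_rot': array([ 2.05911978e-01,  9.78570016e-01, -9.13313691e-04, -3.82398243e-04]), 'force': array([0.76632478, 0.02867568, 0.2874911 ]), 'ft_torque': array([ 0.02009247,  0.01236697, -0.00543747]), 'gripper_force': 0.0, 'finger_gap': 1.0021072182039292}
```

View pics/side0.png

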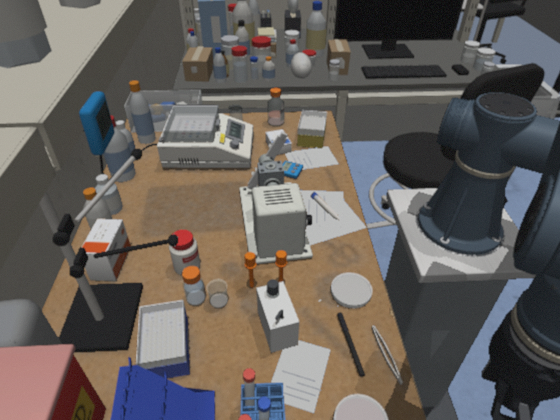

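View pics/top0.png

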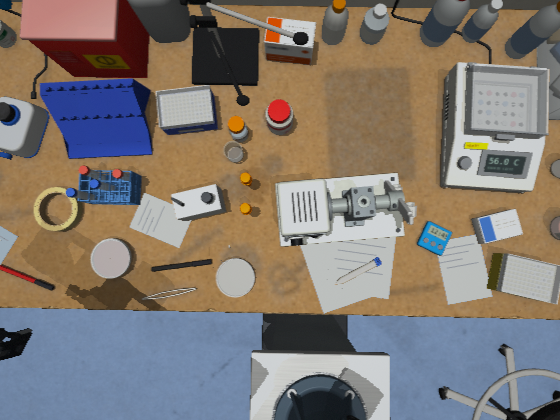

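The side view shows the tool block with the dark pin head at about (273,288), orange decoys at (250,262) and (281,262), and the housing at (280,220) mostly hiding the bearing block at (270,172). In the top view the pin head is at about (207,198), the hex key at (182,203), the guide at (362,203) and the rotor at (403,210). I'll crop closer.

```bash
cat > h.py <<'E'
from station import manip
import cv2,numpy as np
def cal(n):
    c=manip.get_calibration(n); return np.array(c["K"],float),np.array(c["rvec"],float),np.array(c["tvec"],float)
def ray(n,uv,z):
    K,r,t=cal(n);R=cv2.Rodrigues(r)[0];o=-R.T@t.ravel()
    d=R.T@np.linalg.inv(K)@np.array([*uv,1.]);return (o+d*(z-o[2])/d[2]).round(4)
def proj(n,p):
    K,r,t=cal(n);return cv2.projectPoints(np.array(p,float).reshape(-1,1,3),r,t,K,None)[0].reshape(-1,2).round(1)
def crop(src,dst,x0,y0,x1,y1,s):
    im=cv2.imread(src)[y0:y1,x0:x1];cv2.imwrite(dst,cv2.resize(im,None,fx=s,fy=s,interpolation=cv2.INTER_CUBIC))
E
python3 - <<'E'
from h import *
im=cv2.imread("pics/top0.png")
a=cv2.resize(im[170:250,165:265],None,fx=6,fy=6,interpolation=cv2.INTER_CUBIC)[:,:600]
b=cv2.resize(im[170:245,325:425],None,fx=8,fy=8,interpolation=cv2.INTER_CUBIC)
cv2.imwrite("pics/c1.png",a);cv2.imwrite("pics/c2.png",b)
s=cv2.imread("pics/side0.png")
crop("pics/side0.png","pics/c3.png",235,150,335,225,8)
E
```

```text
(no output)
```

View pics/c1.png

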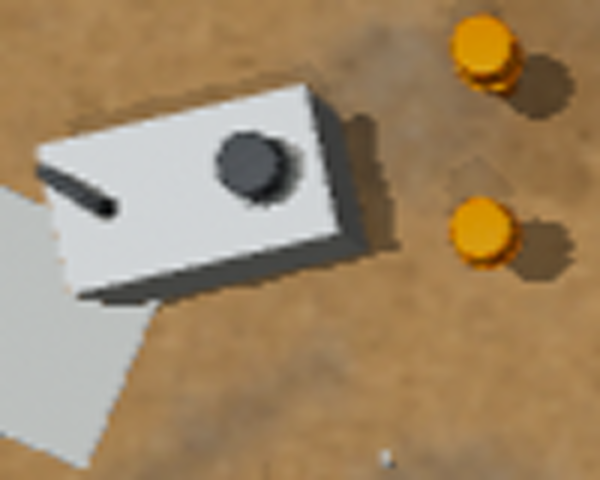

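View pics/c2.png

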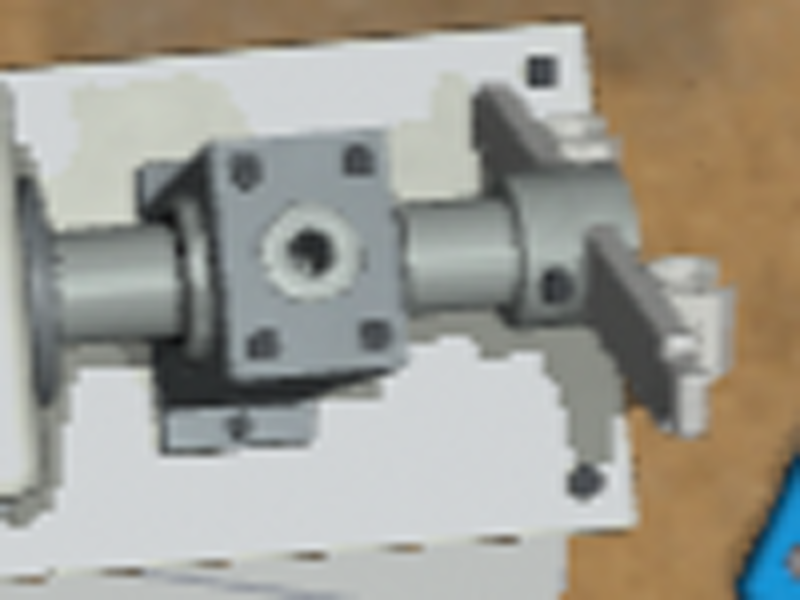

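The pin head's top centre is at (205.8,196.8), and the block's corners are clear. The guide flange centre is at about (363.6,201.0), and the rotor's upper end is near (408,222), leaning towards the robot.

```bash
python3 - <<'E'
from h import *
f=lambda p,s,o:((p[0]+.5)/s-.5+o[0],(p[1]+.5)/s-.5+o[1])
A=(165,170);B=(325,170)
pin=ray("top",f((247,163),6,A),.110);print("pin",pin)
co=np.array([ray("top",f(p,6,A),.080) for p in[(37,147),(305,86),(340,233),(80,297)]]);print(co,np.linalg.norm(np.diff(co,axis=0),axis=1),"ctr",co.mean(0))
u=(co[1]-co[0]+co[2]-co[3]);u/=np.linalg.norm(u);print("u(-y dir)",u,"pin from ctr",co.mean(0)+.028*u)
g=ray("top",f((311,253),8,B),.158);print("guide",g)
cb=np.array([ray("top",f(p,8,B),.155) for p in[(205,140),(385,130),(408,368),(232,380)]]);print(cb,np.linalg.norm(np.diff(cb,axis=0),axis=1),cb.mean(0))
v=cb[3]-cb[0]+cb[2]-cb[1];v/=np.linalg.norm(v);print("rotator -x dir",v, np.degrees(np.arctan2(-v[1],-v[0])))
yaw=np.arctan2(-v[1],-v[0])
# plate edges for yaw
p1=ray("top",f((0,578),8,B),.01);p2=ray("top",f((632,525),8,B),.01);d=p1-p2;print("yaw edge",np.degrees(np.arctan2(-d[0],d[1])))
p1=ray("top",f((0,72),8,B),.01);p2=ray("top",f((580,24),8,B),.01);d=p1-p2;print("yaw edge",np.degrees(np.arctan2(-d[0],d[1])))
print("side pred pin top",proj("side",[pin,g]))
crop("pics/side0.png","pics/c3.png",240,155,300,200,8)
crop("pics/side0.png","pics/c4.png",245,270,305,315,8)
a=cv2.imread("pics/c3.png");b=cv2.imread("pics/c4.png");cv2.imwrite("pics/c34.png",np.hstack([a,b])[:, :960]); 
x=np.vstack([a[:300],b[:300]]);cv2.imwrite("pics/c34.png",x)
E
```

```text
pin [0.4944 0.2523 0.11  ]
[[0.5022 0.3348 0.08  ]
 [0.5265 0.2381 0.08  ]
 [0.4731 0.2236 0.08  ]
 [0.448  0.3169 0.08  ]] [0.09970647 0.05533362 0.09661729] ctr [0.48745 0.27835 0.08   ]
u(-y dir) [ 0.25163385 -0.96782251  0.        ] pin from ctr [0.49449575 0.25125097 0.08      ]
guide [ 0.4862 -0.0704  0.158 ]
[[ 0.5144 -0.0444  0.155 ]
 [ 0.5178 -0.0893  0.155 ]
 [ 0.4584 -0.0951  0.155 ]
 [ 0.4545 -0.0515  0.155 ]] [0.04502855 0.05968249 0.04377408] [ 0.486275 -0.070075  0.155   ]
rotator -x dir [-0.99420464 -0.10750411  0.        ] 6.171458114030065
yaw edge 5.9552468898227415
yaw edge 5.900401778969214
side pred pin top [[272.2 282.1]
 [270.  165.4]]
```

View pics/c34.png

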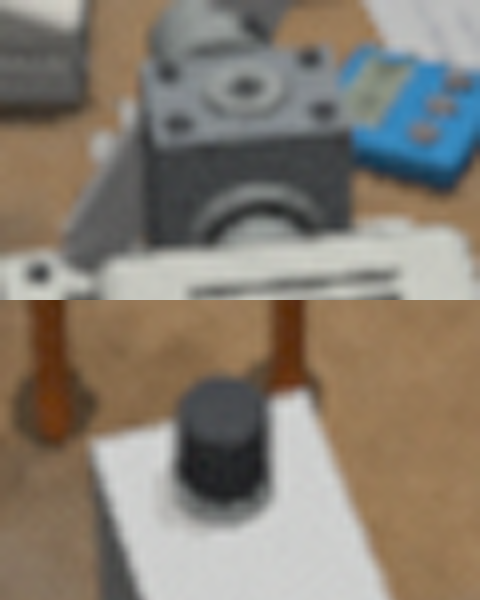

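Both cameras agree on the guide at (0.486,-0.070) and the pin at (0.494,0.252), and the sizes check out against the given dimensions. The rotator is yawed about 6° and the tool block about 14.6°. Next I move above the pin, closing along the block's x.

```bash
python3 -m handwheel '[[24,-32,-6,0,0,-5.1,1],[24,-32,-6,0,0,-5.1,1],[24,-32,-6,0,0,-5.1,1],[24,-32,-6,0,0,-5.1,1],[24,-32,-6,0,0,-5.1,1],[24,-32,-6,0,0,-5.1,1],[24,-32,-6,0,0,-5.1,1],[24,-32,-6,0,0,-5.1,1],[24,-32,-6,0,0,-5.1,0.6],[24,-32,-6,0,0,-5.1,0.6]]' 40; python3 -c "
from station import manip
s=manip.sense();print(s['tcp_pos'],s['tool_rot'],s['q'])"
```

```text
t: 1.35
tcp_pos: [0.4923, 0.2508, 0.1708]
tool_rot: [0.608, 0.794, -0.0, -0.0]
force: [-0.3, -0.3, -0.1]
finger_gap: 0.608
gripper_force: 0.0
[0.49225583 0.2508271  0.17078213] [ 6.08318581e-01  7.93692865e-01 -2.79656457e-04 -2.48627591e-04] [2.68932645e-01 5.11332913e-01 1.67572438e+00 7.21610172e-05
 9.55281437e-01 5.97552180e-03]
```

```bash
python3 -m handwheel '[[2,1.5,-20,0,0,0,0.6],[0,0,-25,0,0,0,0.6],[0,0,-25,0,0,0,0.6],[0,0,-14.5,0,0,0,0.6],[0,0,0,0,0,0,0.6],[0,0,0,0,0,0,0.1],[0,0,0,0,0,0,0.1],[0,0,0,0,0,0,0.1],[0,0,0,0,0,0,0.1],[0,0,0,0,0,0,0.1]]' 60
```

```text
t: 2.6
tcp_pos: [0.4946, 0.2538, 0.0879]
tool_rot: [0.607, 0.795, 0.001, 0.001]
force: [-0.6, -0.2, 5.9]
finger_gap: 0.236
gripper_force: 58.9
```

```bash
python3 -m handwheel '[[0,0,15,0,0,0,0.1],[0,0,30,0,0,0,0.1],[0,0,40,0,0,0,0.1],[0,0,40,0,0,0,0.1],[0,0,40,0,0,0,0.1],[0,0,20,0,0,0,0.1],[-2,-40,0,0,0,-2,0.1],[-2,-50,0,0,0,-2,0.1],[-2,-50,0,0,0,-2,0.1],[-2,-50,0,0,0,-2,0.1]]'
python3 -m handwheel '[[0,-50,0,0,0,-1,0.1],[0,-45,0,0,0,0,0.1],[0,-25,0,0,0,0,0.1],[0,-12,0,0,0,0,0.1],[0,0,0,0,0,0,0.1],[0,0,0,0,0,0,0.1],[0,0,0,0,0,0,0.1],[0,0,0,0,0,0,0.1],[0,0,0,0,0,0,0.1],[0,0,0,0,0,0,0.1]]'
python3 - <<'E'
from h import *
for n,b in(("side",(235,110,335,185)),("top",(325,170,425,245))):
    cv2.imwrite(f"pics/{n}1.png",manip.snapshot(n)[:,:,::-1]); crop(f"pics/{n}1.png",f"pics/{n}1c.png",*b,5)
a=cv2.imread("pics/side1c.png");b=cv2.imread("pics/top1c.png");cv2.imwrite("pics/v1.png",np.vstack([a,b])[:,:][:750])
x=np.vstack([a,b]);cv2.imwrite("pics/v1.png",cv2.resize(x,None,fx=.8,fy=.8))
s=manip.sense();print(s['tcp_pos'],s['tool_rot'],s['force'],s['finger_gap'])
E
```

```text
t: 3.85
tcp_pos: [0.4848, 0.0622, 0.2722]
tool_rot: [0.661, 0.75, -0.0, -0.0]
force: [1.2, 0.1, -0.7]
finger_gap: 0.236
gripper_force: 59.5
t: 5.1
tcp_pos: [0.4858, -0.0684, 0.2718]
tool_rot: [0.668, 0.745, -0.0, -0.0]
force: [0.4, 0.5, -1.2]
finger_gap: 0.233
gripper_force: 59.4
[ 0.48582335 -0.0684921   0.27179562] [ 6.67612692e-01  7.44508758e-01 -1.67622727e-05 -3.63084660e-05] [-0.5393881  -0.13055689 -1.54102595] 0.230519187265535
```

View pics/v1.png

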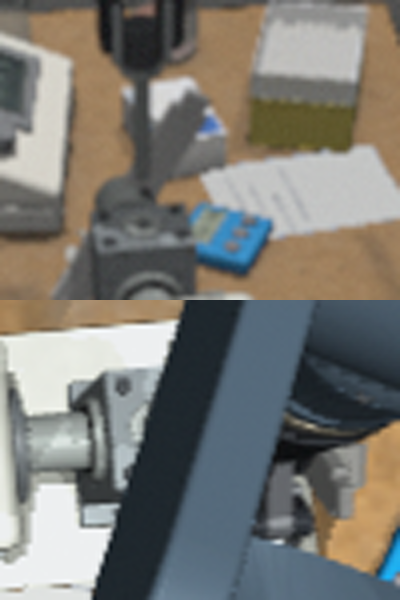

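The side view shows the pin hanging vertical below the gripper. Its shank is at column ~271 and its nose at about (271,157), right above the guide at (270,165.5). In the top view the arm hides the guide.

```bash
python3 - <<'E'
from h import *
t=np.array([.4858,-.0685])
for dy in(0,-.0015):print(proj("side",[[*(t+[0,dy]),.190],[*(t+[0,dy]),.264],[.4862,-.0704,.158]]))
im=cv2.cvtColor(cv2.imread("pics/side1.png"),cv2.COLOR_BGR2GRAY)
for r in range(126,164,2):print(r,im[r,258:286])
E
```

```text
[[270.  154.8]
 [269.7 127.3]
 [270.  165.4]]
[[270.  154.4]
 [269.6 127. ]
 [270.  165.4]]
126 [134 132 132 133 127 109  88  64  48  41  37  35  34  36  38  42  59  73
  89  90  97  98 108 118 124 128 129 129]
128 [136 137 135 135 136 136 127 100  77  70  67  63  65  63  58  67  80 109
 128 130 132 132 132 134 128 126 131 133]
130 [134 136 134 135 135 134 135 137 133 114  86  69  64  69 120 161 176 182
 187 193 196 203 213 215 206 179 144 133]
132 [132 133 129 133 135 136 139 162 181 175 126  73  65  73 145 200 216 215
 215 214 216 217 205 170 156 163 150 138]
134 [134 135 134 134 136 137 134 121 142 160 121  70  65  72 145 200 214 213
 215 209 204 196 153 101  89  92 100 107]
136 [133 134 136 137 136 136 136 113 100 103  88  70  66  75 145 198 216 215
 196 148 111 108  96  86  87  84  84  83]
138 [131 131 129 131 133 134 134 113  95  83  72  69  66  72 136 197 212 185
 131  93  85  85  83  81  83  80  84 102]
140 [133 135 134 131 134 134 130 111  89  82  72  67  68  66  93 125 137 115
  92  86  87  86  86  83  84  83  82  83]
142 [132 131 135 134 134 128 118 101  84  82  75  68  66
[... 552 characters left out ...]
135 137 135 133 133 130 125 107  83  70  66  67  74  83  84  84
  86  88  93 101 102 100  98  98  96  97]
154 [133 137 136 132 121 111 108 103  97  90  80  68  66  69  78  86  86  87
  86  82  94 100  95  93 100 107 121 171]
156 [135 129 110  92  94  93  97  97  93  92  87  81  75  73  83  84  87  97
 117 125 125 127 130 128 133 134 135 141]
158 [120  92  81  84  90  93  97  98  99  99  95  84  60  45  54  79  99 125
 135 134 133 134 136 133 136 135 134 132]
160 [104  73  76  84  87  90  86  84  82  80  83  80  80  77  77  76 107 127
 123 119 116 115 116 126 136 139 133 130]
162 [100  74  66  72  81  79  80  83  83  83  86  90  87  92  89  88  88  89
  83  67  46  55  77 104 118 123 121 130]
```

```bash
python3 -m handwheel '[[0.4,-1,-10,0,0,0,0.1],[0,0,-10,0,0,0,0.1],[0,0,-8,0,0,0,0.1],[0,0,-2,0,0,0,0.1],[0,0,-2,0,0,0,0.1],[0,0,-2,0,0,0,0.1],[0,0,-2,0,0,0,0.1],[0,0,-2,0,0,0,0.1],[0,0,0,0,0,0,0.1],[0,0,0,0,0,0,0.1]]'
```

```text
t: 6.45
tcp_pos: [0.4863, -0.0695, 0.2339]
tool_rot: [0.668, 0.745, 0.0, 0.0]
force: [0.7, 0.2, -1.9]
finger_gap: 0.231
gripper_force: 59.4
```

```bash
python3 -m handwheel '[[0,0,-2,0,0,0,0.1],[0,0,-2,0,0,0,0.1],[0,0,-2,0,0,0,0.1],[0,0,-2,0,0,0,0.1],[0,0,-2,0,0,0,0.1],[0,0,-2,0,0,0,0.1],[0,0,-2,0,0,0,0.1],[0,0,-1,0,0,0,0.1],[0,0,0,0,0,0,0.1],[0,0,0,0,0,0,0.1]]'
```

```text
t: 7.7
tcp_pos: [0.4863, -0.0695, 0.2189]
tool_rot: [0.668, 0.745, 0.0, 0.0]
force: [0.1, 0.4, -0.7]
finger_gap: 0.235
gripper_force: 59.4
```

```bash
python3 -m handwheel '[[0,0,-1,0,0,0,0.1],[0,0,-1,0,0,0,0.1],[0,0,-1,0,0,0,0.1],[0,0,-1,0,0,0,0.1],[0,0,0,0,0,0,0.1],[0,0,0,0,0,0,0.1],[0,0,0,0,0,0,0.3],[0,0,0,0,0,0,0.4],[0,0,0,0,0,0,0.45],[0,0,0,0,0,0,0.45]]'; python3 - <<'E'
from h import *
cv2.imwrite("pics/side2.png",manip.snapshot("side")[:,:,::-1])
crop("pics/side2.png","pics/v2.png",240,110,310,185,8)
E
```

```text
t: 8.95
tcp_pos: [0.4863, -0.0695, 0.2149]
tool_rot: [0.668, 0.744, 0.0, 0.0]
force: [-0.9, -0.6, 0.3]
finger_gap: 0.453
gripper_force: 0.0
```

View pics/v2.png

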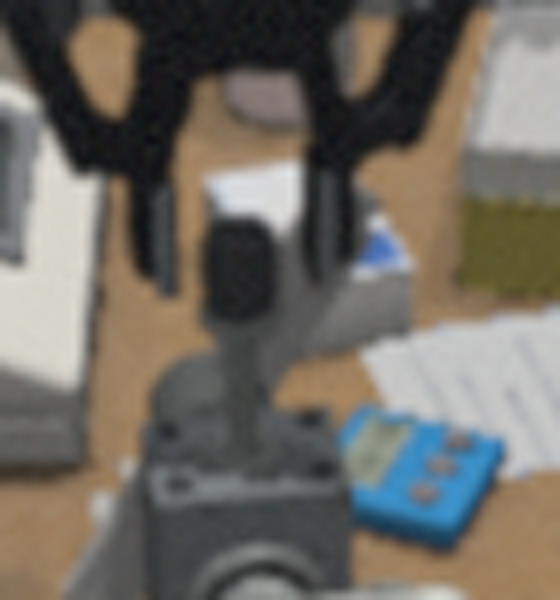

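The pin stands in the guide: its head is at about (270,143), and the shank enters the bush at (270,165).

```bash
python3 -m handwheel '[[0,0,5,0,0,0,0.5],[0,0,15,0,0,0,0.5],[0,0,20,0,0,0,0.5],[0,0,20,0,0,0,0.5],[0,-20,0,0,0,0,0.5],[-4,-30,0,0,0,0,0.4],[-20,-30,0,0,0,0,0.4],[-20,0,0,0,0,0,0.4],[0,0,0,0,0,0,0.4],[0,0,0,0,0,0,0.4]]'; python3 - <<'E'
from h import *
O=np.array([.4944,-.148,.115]);ex=np.array([.9945,.1045,0]);ey=np.array([-.1045,.9945,0])
for th in(-.5,-.6,-.7,-.75):
    u=np.sin(th)*ex+np.cos(th)*np.array([0,0,1]);v=np.cos(th)*ex-np.sin(th)*np.array([0,0,1])
    P=[O+.096*u+s*.009*v+k*.004*ey for s in(1,-1) for k in(1,-1)]
    print(th,(O+.096*u).round(4),((proj("top",P)-[325,170]+.5)*8-.5).round(0).tolist())
s=manip.sense();print(s['tcp_pos'],s['finger_gap'])
im=manip.snapshot("top");cv2.imwrite("pics/top2.png",im[:,:,::-1])
E
```

```text
t: 10.25
tcp_pos: [0.443, -0.1496, 0.2752]
tool_rot: [0.668, 0.745, 0.0, 0.001]
force: [0.6, 0.3, -0.4]
finger_gap: 0.398
gripper_force: 0.0
-0.5 [ 0.4486 -0.1528  0.1992] [[680.0, 368.0], [714.0, 364.0], [676.0, 436.0], [710.0, 434.0]]
-0.6 [ 0.4405 -0.1537  0.1942] [[679.0, 405.0], [712.0, 402.0], [672.0, 470.0], [706.0, 468.0]]
-0.7 [ 0.4329 -0.1545  0.1884] [[676.0, 441.0], [710.0, 438.0], [668.0, 501.0], [701.0, 498.0]]
-0.75 [ 0.4293 -0.1548  0.1852] [[674.0, 458.0], [708.0, 456.0], [665.0, 516.0], [698.0, 512.0]]
[ 0.44304144 -0.14960698  0.27522378] 0.39814095607559474
```

From the top crop, the end-face corners fit θ ≈ -0.50 rad, so the tip is at (0.4486,-0.153,0.199). I straddle it with a vertical tool.

```bash
python3 -m handwheel '[[9,-3,-15,0,0,0,0.4],[0,0,-20,0,0,0,0.4],[0,0,-20,0,0,0,0.4],[0,0,-15,0,0,0,0.4],[0,0,-10,0,0,0,0.4],[0,0,-9,0,0,0,0.4],[0,0,0,0,0,0,0.4],[0,0,0,0,0,0,0.4],[0,0,0,0,0,0,0.4],[0,0,0,0,0,0,0.4]]'; python3 - <<'E'
from h import *
im=manip.snapshot("side")[:,:,::-1];cv2.imwrite("pics/side3.png",im)
g=cv2.cvtColor(np.ascontiguousarray(im),cv2.COLOR_BGR2GRAY)
print(g[130:168,268:272].mean(1).round(0).tolist())
b=cv2.imread("pics/side2.png",0);print(b[130:168,268:272].mean(1).round(0).tolist())
crop("pics/side3.png","pics/v3.png",235,100,310,175,8)
E
```

```text
t: 11.55
tcp_pos: [0.4514, -0.1526, 0.1862]
tool_rot: [0.668, 0.744, 0.0, 0.0]
force: [-0.5, 0.4, -0.4]
finger_gap: 0.398
gripper_force: 0.0
[106.0, 139.0, 171.0, 177.0, 190.0, 184.0, 136.0, 83.0, 78.0, 80.0, 68.0, 48.0, 40.0, 40.0, 42.0, 41.0, 42.0, 40.0, 41.0, 64.0, 91.0, 90.0, 72.0, 72.0, 70.0, 70.0, 72.0, 72.0, 74.0, 74.0, 76.0, 72.0, 68.0, 70.0, 69.0, 69.0, 91.0, 124.0]
[145.0, 184.0, 215.0, 216.0, 214.0, 212.0, 170.0, 81.0, 38.0, 38.0, 41.0, 38.0, 35.0, 36.0, 36.0, 36.0, 36.0, 34.0, 35.0, 36.0, 56.0, 68.0, 68.0, 67.0, 68.0, 68.0, 70.0, 70.0, 70.0, 68.0, 68.0, 68.0, 69.0, 70.0, 72.0, 70.0, 69.0, 75.0]
```

View pics/v3.png

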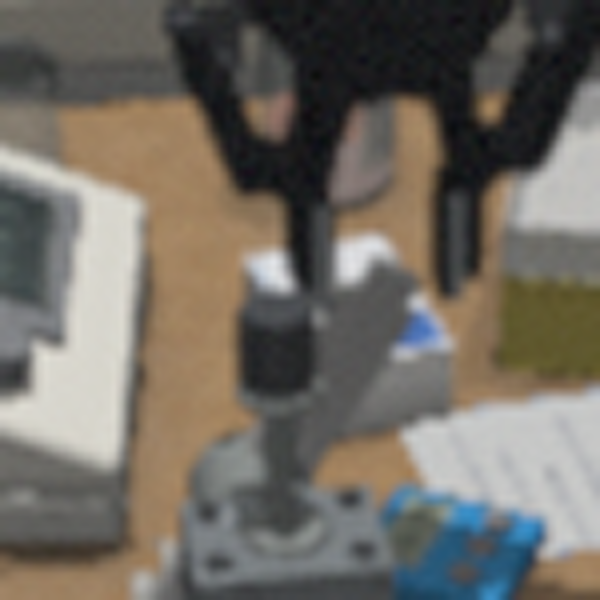

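The bar's end is between the fingers (fingers at columns 275 and 292, bar tip around (283,133)). The pin stands, with the bottom of its head at row 149. I start pushing gently.

```bash
cat > pin.py <<'E'
from h import *
im=np.ascontiguousarray(manip.snapshot("side")[:,:,::-1]);g=cv2.cvtColor(im,cv2.COLOR_BGR2GRAY)[136:172,268:272].mean(1)
import sys
if len(sys.argv)>1:cv2.imwrite(sys.argv[1],im)
print("head/collar edge row",136+int(np.argmax(np.diff(g[8:]))+8),g[8:26].round().tolist());s=manip.sense();print(s["tcp_pos"].round(4),s["force"].round(2))
E
python3 -m handwheel '[[1.5,0.16,0,0,0,0,0.4],[1.5,0.16,0,0,0,0,0.4],[1.5,0.16,0,0,0,0,0.4],[1.5,0.16,0,0,0,0,0.4],[1.5,0.16,0,0,0,0,0.4],[1.5,0.16,0,0,0,0,0.4],[1.5,0.16,0,0,0,0,0.4],[1.5,0.16,0,0,0,0,0.4],[1.5,0.16,0,0,0,0,0.4],[1.5,0.16,0,0,0,0,0.4]]'; python3 pin.py
```

```text
t: 12.85
tcp_pos: [0.4635, -0.1503, 0.1857]
tool_rot: [0.667, 0.745, -0.002, -0.003]
force: [-6.6, -0.9, 5.3]
finger_gap: 0.398
gripper_force: 3.4
head/collar edge row 166 [42.0, 42.0, 42.0, 42.0, 56.0, 82.0, 90.0, 77.0, 76.0, 76.0, 76.0, 78.0, 80.0, 87.0, 94.0, 90.0, 78.0, 73.0]
[ 0.4638 -0.1503  0.1857] [-6.88 -1.03  5.22]
```

```bash
sed -i 's/^print("head.*g\[8/h=g[8:];i=int(np.argmax(h>62));print("edge row",144+i-(h[i]-62)\/(h[i]-h[i-1]),g[8/' pin.py
python3 -m handwheel '[[1.5,0.16,0.7,0,0,0,0.4],[1.5,0.16,0.7,0,0,0,0.4],[1.5,0.16,0.7,0,0,0,0.4],[1.5,0.16,0.7,0,0,0,0.4],[1.5,0.16,0.6,0,0,0,0.4],[1.5,0.16,0.6,0,0,0,0.4],[1.5,0.16,0.6,0,0,0,0.4],[1.5,0.16,0.5,0,0,0,0.4],[1.5,0.16,0.5,0,0,0,0.4],[1.5,0.16,0.5,0,0,0,0.4]]'; python3 pin.py
```

```text
t: 14.15
tcp_pos: [0.4789, -0.1487, 0.1918]
tool_rot: [0.667, 0.745, -0.001, -0.002]
force: [-6.1, -0.7, 4.7]
finger_gap: 0.397
gripper_force: 3.2
edge row 148.04166666666666 [41.0, 42.0, 39.0, 44.0, 61.0, 91.0, 98.0, 85.0, 77.0, 76.0, 76.0, 73.0, 65.0, 62.0, 73.0, 82.0, 80.0, 73.0]
[ 0.4791 -0.1487  0.1919] [-5.29 -0.28  5.41]
```

```bash
python3 -m handwheel '[[1.5,0.16,0.5,0,0,0,0.4],[1.5,0.16,0.5,0,0,0,0.4],[1.5,0.16,0.4,0,0,0,0.4],[1.5,0.16,0.4,0,0,0,0.4],[1.5,0.16,0.4,0,0,0,0.4],[1.5,0.16,0.3,0,0,0,0.4],[1.5,0.16,0.3,0,0,0,0.4],[1.5,0.16,0.2,0,0,0,0.4],[1.5,0.16,0.2,0,0,0,0.4],[1.5,0.16,0.1,0,0,0,0.4]]'; python3 pin.py
```

```text
t: 15.45
tcp_pos: [0.4944, -0.1472, 0.1963]
tool_rot: [0.667, 0.745, -0.001, -0.002]
force: [-6.6, 0.0, 11.2]
finger_gap: 0.401
gripper_force: 6.2
edge row 148.5344827586207 [41.0, 44.0, 41.0, 46.0, 54.0, 69.0, 96.0, 97.0, 80.0, 77.0, 76.0, 73.0, 65.0, 62.0, 64.0, 79.0, 82.0, 78.0]
[ 0.4947 -0.1472  0.1963] [-4.47  1.25 12.66]
```

Fz is growing, so something is pressing up on the tool. I raise it a few mm in place.

```bash
python3 -m handwheel '[[0,0,1,0,0,0,0.4],[0,0,1,0,0,0,0.4],[0,0,1,0,0,0,0.4],[0,0,1,0,0,0,0.4],[0,0,0,0,0,0,0.4],[0,0,0,0,0,0,0.4],[0,0,0,0,0,0,0.4],[0,0,0,0,0,0,0.4],[0,0,0,0,0,0,0.4],[0,0,0,0,0,0,0.4]]'; python3 pin.py pics/side4.png; python3 -c "
from h import *
crop('pics/side4.png','pics/v4.png',235,100,310,175,8)"
```

```text
t: 16.75
tcp_pos: [0.4962, -0.1477, 0.1992]
tool_rot: [0.668, 0.745, 0.0, 0.0]
force: [1.0, 0.8, -0.7]
finger_gap: 0.401
gripper_force: 0.0
edge row 148.85365853658536 [42.0, 40.0, 43.0, 46.0, 53.0, 64.0, 92.0, 99.0, 80.0, 77.0, 76.0, 74.0, 66.0, 61.0, 64.0, 78.0, 82.0, 78.0]
[ 0.4962 -0.1477  0.1992] [ 0.17 -0.35  0.34]
```

View pics/v4.png

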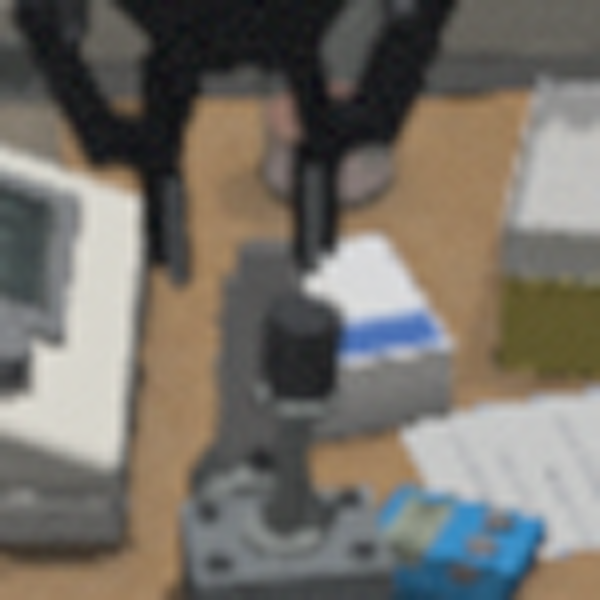

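The pin still stands at its full height and leans a little. The bar is near upright (tip at about (266,131)) and the rear finger only just overlaps its end. I back off, go lower and push again.

```bash
sed -i 's/268:272/271:275/' pin.py; python3 -m handwheel '[[-5,-0.5,0,0,0,0,0.4],[0,0,-5,0,0,0,0.4],[0,0,-5,0,0,0,0.4],[0,0,-4,0,0,0,0.4],[2,0.2,0,0,0,0,0.4],[2,0.2,0,0,0,0,0.4],[2,0.2,0,0,0,0,0.4],[1.5,0.2,0,0,0,0,0.4],[1.5,0.2,0,0,0,0,0.4],[1.5,0.2,0,0,0,0,0.4]]'; python3 pin.py
```

```text
t: 18.05
tcp_pos: [0.5015, -0.1469, 0.1853]
tool_rot: [0.668, 0.745, -0.0, -0.0]
force: [-4.4, -0.8, 3.3]
finger_gap: 0.402
gripper_force: 2.3
edge row 144.62790697674419 [82.0, 96.0, 96.0, 75.0, 70.0, 68.0, 65.0, 66.0, 78.0, 90.0, 90.0, 93.0, 99.0, 98.0, 91.0, 87.0, 87.0, 101.0]
[ 0.5018 -0.1469  0.1853] [-4.38 -1.5   3.31]
```

```bash
cat > pin.py <<'E'
from h import *
import sys
T=cv2.imread("pics/side4.png",0)[138:155,266:280]   # pin head+collar, unsunk
im=np.ascontiguousarray(manip.snapshot("side")[:,:,::-1])
if len(sys.argv)>1:cv2.imwrite(sys.argv[1],im)
r=cv2.matchTemplate(cv2.cvtColor(im,cv2.COLOR_BGR2GRAY)[125:185,250:295],T,cv2.TM_CCOEFF_NORMED)
_,m,_,l=cv2.minMaxLoc(r);print("match",round(m,2),"dcol",l[0]-16,"drow",l[1]-13)
s=manip.sense();print(s["tcp_pos"].round(4),s["force"].round(2))
E
python3 pin.py pics/side5.png; python3 -c "
from h import *
crop('pics/side5.png','pics/v5.png',235,100,310,175,8)"
```

```text
match 0.84 dcol -4 drow 6
[ 0.5018 -0.1469  0.1853] [-3.35 -0.18  3.15]
```

View pics/v5.png

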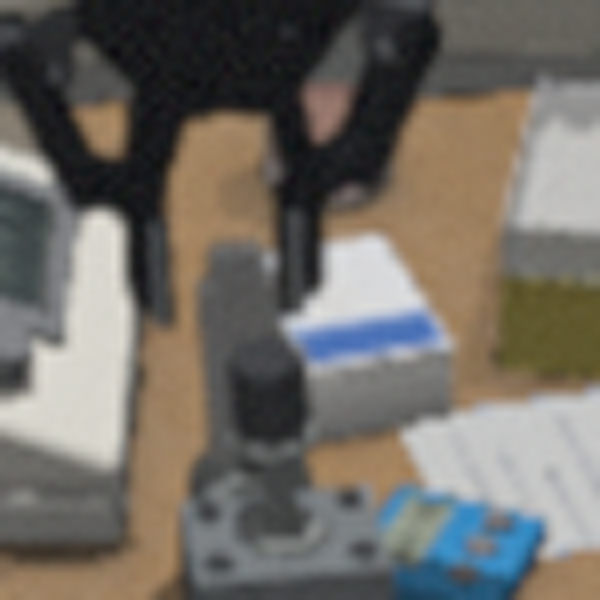

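The pin has sunk about 6 px (roughly 15 mm) and sits lower and upright in the guide at about (268,146); the bar is about upright. Now I feel for the forward end of the play.

```bash
python3 -m handwheel '[[1,0.1,0,0,0,0,0.4],[1,0.1,0,0,0,0,0.4],[1,0.1,0,0,0,0,0.4],[1,0.1,0,0,0,0,0.4],[1,0.1,0,0,0,0,0.4],[1,0.1,0,0,0,0,0.4],[1,0.1,0,0,0,0,0.4],[1,0.1,0,0,0,0,0.4],[1,0.1,0,0,0,0,0.4],[1,0.1,0,0,0,0,0.4]]'; python3 pin.py
```

```text
t: 19.4
tcp_pos: [0.5118, -0.146, 0.1853]
tool_rot: [0.668, 0.744, 0.0, 0.0]
force: [-5.6, 0.8, 4.8]
finger_gap: 0.399
gripper_force: 2.6
match 0.85 dcol -4 drow 6
[ 0.512  -0.146   0.1853] [-4.89  0.6   4.73]
```

```bash
python3 -m handwheel '[[1.3,0.1,0,0,0,0,0.4],[1.3,0.1,0,0,0,0,0.4],[1.3,0.1,0,0,0,0,0.4],[1.3,0.1,0,0,0,0,0.4],[1.3,0.1,0,0,0,0,0.4],[1.3,0.1,0,0,0,0,0.4],[1,0.1,0,0,0,0,0.4],[1,0.1,0,0,0,0,0.4],[0,0,0,0,0,0,0.4],[0,0,0,0,0,0,0.4]]'; python3 pin.py
```

```text
t: 20.7
tcp_pos: [0.5214, -0.145, 0.1849]
tool_rot: [0.668, 0.744, 0.0, -0.0]
force: [-3.5, 1.5, 0.2]
finger_gap: 0.4
gripper_force: 1.9
match 0.82 dcol -3 drow 5
[ 0.5214 -0.145   0.1849] [-4.37  1.5   0.17]
```

```bash
python3 -m handwheel '[[1,0.1,-0.2,0,0,0,0.4],[1,0.1,-0.2,0,0,0,0.4],[1,0.1,-0.2,0,0,0,0.4],[1,0.1,-0.2,0,0,0,0.4],[1,0.1,-0.2,0,0,0,0.4],[1,0.1,-0.2,0,0,0,0.4],[1,0.1,-0.2,0,0,0,0.4],[1,0.1,-0.2,0,0,0,0.4],[0,0,0,0,0,0,0.4],[0,0,0,0,0,0,0.4]]'; python3 pin.py
```

```text
t: 22.0
tcp_pos: [0.5292, -0.1442, 0.1835]
tool_rot: [0.668, 0.745, -0.0, -0.0]
force: [-6.4, 0.1, -0.5]
finger_gap: 0.401
gripper_force: 2.3
match 0.83 dcol -2 drow 5
[ 0.5293 -0.1443  0.1835] [-4.55  1.53 -0.37]
```

```bash
python3 -m handwheel '[[1,0.1,-0.3,0,0,0,0.4],[1,0.1,-0.3,0,0,0,0.4],[1,0.1,-0.3,0,0,0,0.4],[1,0.1,-0.3,0,0,0,0.4],[1,0.1,-0.3,0,0,0,0.4],[1,0.1,-0.3,0,0,0,0.4],[1,0.1,-0.3,0,0,0,0.4],[0,0,0,0,0,0,0.4],[0,0,0,0,0,0,0.4],[0,0,0,0,0,0,0.4]]'; python3 pin.py; python3 -c "
from station import manip
import numpy as np
"
```

```text
t: 23.3
tcp_pos: [0.5357, -0.1435, 0.1814]
tool_rot: [0.668, 0.745, -0.001, -0.001]
force: [-6.6, 0.9, 0.5]
finger_gap: 0.404
gripper_force: 3.0
match 0.84 dcol 0 drow 5
[ 0.5357 -0.1435  0.1814] [-5.58  0.69  0.94]
```

```bash
python3 -m handwheel '[[1,0.1,-0.3,0,0,0,0.4],[1,0.1,-0.3,0,0,0,0.4],[1,0.1,-0.3,0,0,0,0.4],[1,0.1,-0.3,0,0,0,0.4],[1,0.1,-0.3,0,0,0,0.4],[0,0,0,0,0,0,0.4],[0,0,0,0,0,0,0.4],[0,0,0,0,0,0,0.4],[0,0,0,0,0,0,0.4],[0,0,0,0,0,0,0.4]]'; python3 pin.py
```

```text
t: 24.6
tcp_pos: [0.5398, -0.143, 0.1798]
tool_rot: [0.667, 0.745, -0.001, -0.002]
force: [-7.5, 0.7, 2.7]
finger_gap: 0.398
gripper_force: 3.9
match 0.81 dcol 0 drow 5
[ 0.5398 -0.1429  0.1798] [-7.43  0.25  1.53]
```

Forward end: about 7.5 N at TCP x = 0.540, which I work out as θ ≈ 0.5. Now back, to feel the other end with the front finger.

```bash
python3 -m handwheel '[[-4,-0.4,0.3,0,0,0,0.4],[-4,-0.4,0.3,0,0,0,0.4],[-3,-0.3,0.3,0,0,0,0.4],[-3,-0.3,0.3,0,0,0,0.4],[-3,-0.3,0.3,0,0,0,0.4],[-3,-0.3,0.3,0,0,0,0.4],[-3,-0.3,0.3,0,0,0,0.4],[-3,-0.3,0.3,0,0,0,0.4],[-2,-0.2,0.3,0,0,0,0.4],[-2,-0.2,0.3,0,0,0,0.4]]'; python3 pin.py
```

```text
t: 25.9
tcp_pos: [0.5142, -0.1471, 0.1843]
tool_rot: [0.668, 0.744, 0.002, 0.003]
force: [5.4, 0.9, 4.5]
finger_gap: 0.4
gripper_force: 2.9
match 0.84 dcol 0 drow 5
[ 0.514  -0.1471  0.1844] [5.62 0.76 5.06]
```

```bash
python3 -m handwheel '[[-1.5,-0.15,0.5,0,0,0,0.4],[-1.5,-0.15,0.5,0,0,0,0.4],[-1.5,-0.15,0.5,0,0,0,0.4],[-1.5,-0.15,0.5,0,0,0,0.4],[-1.5,-0.15,0.5,0,0,0,0.4],[-1.5,-0.15,0.4,0,0,0,0.4],[-1.5,-0.15,0.4,0,0,0,0.4],[-1.5,-0.15,0.4,0,0,0,0.4],[-1.5,-0.15,0.3,0,0,0,0.4],[-1.5,-0.15,0.3,0,0,0,0.4]]'; python3 pin.py
```

```text
t: 27.2
tcp_pos: [0.4988, -0.1486, 0.1884]
tool_rot: [0.668, 0.744, 0.001, 0.003]
force: [4.6, 0.5, 3.0]
finger_gap: 0.401
gripper_force: 2.4
match 0.83 dcol -2 drow 5
[ 0.4984 -0.1486  0.1884] [4.8  0.36 3.12]
```

```bash
python3 -m handwheel '[[-1.2,-0.12,0.2,0,0,0,0.4],[-1.2,-0.12,0.2,0,0,0,0.4],[-1.2,-0.12,0.1,0,0,0,0.4],[-1.2,-0.12,0.1,0,0,0,0.4],[-1.2,-0.12,0,0,0,0,0.4],[-1.2,-0.12,0,0,0,0,0.4],[-1.2,-0.12,0,0,0,0,0.4],[-1.2,-0.12,0,0,0,0,0.4],[0,0,0,0,0,0,0.4],[0,0,0,0,0,0,0.4]]'; python3 pin.py
```

```text
t: 28.5
tcp_pos: [0.4877, -0.1488, 0.1883]
tool_rot: [0.668, 0.744, 0.001, 0.001]
force: [5.7, 0.0, 4.1]
finger_gap: 0.404
gripper_force: 2.8
match 0.8 dcol -4 drow 6
[ 0.4877 -0.1488  0.1883] [ 5.89 -0.27  4.39]
```

At the back end the force is about 5.8 N at θ ≈ 0.01, and at the forward end about 7.5 N at θ ≈ 0.51. That puts the middle near 0.25. I overshoot forward to about 0.33, then return with the front finger to 0.25 (TCP x ≈ 0.510).

```bash
python3 -m handwheel '[[5,0.4,-0.4,0,0,0,0.4],[5,0.4,-0.4,0,0,0,0.4],[5,0.4,-0.4,0,0,0,0.4],[4,0.4,-0.4,0,0,0,0.4],[4,0.4,-0.4,0,0,0,0.4],[4,0.4,-0.4,0,0,0,0.4],[4,0.4,-0.4,0,0,0,0.4],[4,0.4,-0.4,0,0,0,0.4],[4,0.4,-0.4,0,0,0,0.4],[4,0.4,-0.4,0,0,0,0.4]]';python3 pin.py; python3 -m handwheel '[[-4,-0.4,0.1,0,0,0,0.4],[-4,-0.4,0.1,0,0,0,0.4],[-2,-0.2,0.1,0,0,0,0.4],[-2,-0.2,0.2,0,0,0,0.4],[-2,-0.2,0.3,0,0,0,0.4],[-2,-0.2,0.3,0,0,0,0.4],[-2,-0.2,0.3,0,0,0,0.4],[-1.5,-0.1,0.3,0,0,0,0.4],[-1,-0.1,0.3,0,0,0,0.4],[0,0,0,0,0,0,0.4]]';python3 pin.py
```

```text
t: 29.8
tcp_pos: [0.5295, -0.1443, 0.1834]
tool_rot: [0.668, 0.745, -0.0, -0.001]
force: [-4.9, 2.3, 1.5]
finger_gap: 0.398
gripper_force: 2.6
match 0.82 dcol -2 drow 5
[ 0.53   -0.1442  0.1833] [-4.65  1.79  0.87]
t: 31.1
tcp_pos: [0.5133, -0.1482, 0.1879]
tool_rot: [0.668, 0.744, 0.002, 0.005]
force: [5.7, 1.6, 4.6]
finger_gap: 0.402
gripper_force: 2.8
match 0.83 dcol -1 drow 5
[ 0.5133 -0.1482  0.1879] [6.58 1.15 3.2 ]
```

```bash
python3 -m handwheel '[[-1.7,-0.1,0.2,0,0,0,0.4],[-1.7,-0.1,0.2,0,0,0,0.4],[0,0,0,0,0,0,0.4],[0,0,0,0,0,0,0.4],[4,0.5,0,0,0,0,0.4],[4,0.5,0,0,0,0,0.4],[0,0,15,0,0,0,0.4],[0,0,25,0,0,0,0.4],[0,0,25,0,0,0,0.4],[0,0,5,0,0,0,0.4]]';python3 pin.py; python3 -m handwheel '[[0,20,0,0,0,0,0],[-8,30,0,0,0,0,0],[-14,20,0,0,0,0,0],[-7,7,0,0,0,0,0],[0,0,0,0,0,0,0],[0,0,0,0,0,0,0],[0,0,0,0,0,0,0],[0,0,0,0,0,0,0],[0,0,0,0,0,0,0],[0,0,0,0,0,0,0]]';python3 pin.py pics/side6.png
```

```text
t: 32.4
tcp_pos: [0.5147, -0.1463, 0.2584]
tool_rot: [0.668, 0.745, 0.0, 0.002]
force: [0.1, -1.2, -0.6]
finger_gap: 0.403
gripper_force: 0.0
match 0.84 dcol -1 drow 5
[ 0.5144 -0.1461  0.2579] [ 0.6  -0.19  0.77]
t: 33.7
tcp_pos: [0.4851, -0.069, 0.2563]
tool_rot: [0.668, 0.744, 0.0, -0.0]
force: [0.3, -0.4, 0.5]
finger_gap: -0.003
gripper_force: 0.0
match 0.81 dcol 0 drow 6
[ 0.485  -0.0689  0.2563] [ 0.17  0.41 -0.15]
```

```bash
python3 -m handwheel '[[0,-1,-14,0,0,0,0],[0,0,-14,0,0,0,0],[0,0,-2,0,0,0,0],[0,0,-1,0,0,0,0],[0,0,-1,0,0,0,0],[0,0,-1,0,0,0,0],[0,0,-1,0,0,0,0],[0,0,-1,0,0,0,0],[0,0,-1,0,0,0,0],[0,0,0,0,0,0,0]]';python3 pin.py
```

```text
t: 35.0
tcp_pos: [0.485, -0.0699, 0.2202]
tool_rot: [0.668, 0.745, -0.0, -0.0]
force: [-0.1, 0.7, 0.5]
finger_gap: -0.0
gripper_force: 0.0
match 0.82 dcol 0 drow 6
[ 0.485  -0.0699  0.2203] [ 1.06  0.41 -0.37]
```

```bash
python3 -m handwheel '[[0,0,-1,0,0,0,0],[0,0,-1,0,0,0,0],[0,0,-1,0,0,0,0],[0,0,-1,0,0,0,0],[0,0,-1,0,0,0,0],[0,0,-1,0,0,0,0],[0,0,0,0,0,0,0],[0,0,0,0,0,0,0],[0,0,0,0,0,0,0],[0,0,0,0,0,0,0]]';python3 pin.py
```

```text
t: 36.3
tcp_pos: [0.4854, -0.0699, 0.2144]
tool_rot: [0.668, 0.744, 0.0, 0.0]
force: [1.9, 0.7, 3.5]
finger_gap: 0.001
gripper_force: 1.5
match 0.87 dcol -1 drow 7
[ 0.4854 -0.0699  0.2144] [ 2.14 -0.15  3.19]
```

```bash
python3 -m handwheel '[[0,0,-1,0,0,0,0],[0,0,-1,0,0,0,0],[0,0,-1,0,0,0,0],[0,0,-1,0,0,0,0],[0,0,0,0,0,0,0],[0,0,0,0,0,0,0],[0,0,0,0,0,0,0],[0,0,0,0,0,0,0],[0,0,0,0,0,0,0],[0,0,0,0,0,0,0]]';python3 pin.py
```

```text
t: 37.6
tcp_pos: [0.4853, -0.0699, 0.2104]
tool_rot: [0.668, 0.745, 0.0, 0.0]
force: [2.8, 0.4, 3.9]
finger_gap: 0.002
gripper_force: 2.1
match 0.86 dcol -1 drow 8
[ 0.4852 -0.0699  0.2104] [2.62 0.56 5.04]
```

```bash
python3 -m handwheel '[[0,0,-1,0,0,0,0],[0,0,-1,0,0,0,0],[0,0,-1,0,0,0,0],[0,0,-1,0,0,0,0],[0,0,-1,0,0,0,0],[0,0,0,0,0,0,0],[0,0,0,0,0,0,0],[0,0,0,0,0,0,0],[0,0,0,0,0,0,0],[0,0,0,0,0,0,0]]';python3 pin.py
```

```text
t: 38.9
tcp_pos: [0.4852, -0.0699, 0.2054]
tool_rot: [0.668, 0.744, 0.0, 0.0]
force: [3.3, 0.6, 4.8]
finger_gap: -0.002
gripper_force: 2.5
match 0.86 dcol -1 drow 10
[ 0.4853 -0.0699  0.2054] [2.78 0.11 5.38]
```

```bash
python3 -m handwheel '[[0,0,-1,0,0,0,0],[0,0,-1,0,0,0,0],[0,0,-1,0,0,0,0],[0,0,-1,0,0,0,0],[0,0,-1,0,0,0,0],[0,0,-1,0,0,0,0],[0,0,0,0,0,0,0],[0,0,0,0,0,0,0],[0,0,0,0,0,0,0],[0,0,0,0,0,0,0]]';python3 pin.py
```

```text
t: 40.2
tcp_pos: [0.4847, -0.0698, 0.1991]
tool_rot: [0.668, 0.745, -0.0, -0.0]
force: [2.2, -0.0, 2.5]
finger_gap: 0.003
gripper_force: 1.6
match 0.85 dcol -1 drow 12
[ 0.4847 -0.0698  0.1991] [ 2.68 -0.05  3.56]
```

```bash
python3 -m handwheel '[[0,0,-1,0,0,0,0],[0,0,-1,0,0,0,0],[0,0,-1,0,0,0,0],[0,0,-1,0,0,0,0],[0,0,-1,0,0,0,0],[0,0,-1,0,0,0,0],[0,0,-1,0,0,0,0],[0,0,-1,0,0,0,0],[0,0,-1,0,0,0,0],[0,0,0,0,0,0,0]]';python3 pin.py
```

```text
t: 41.5
tcp_pos: [0.4844, -0.0698, 0.19]
tool_rot: [0.668, 0.745, -0.0, -0.001]
force: [1.5, -0.2, 1.4]
finger_gap: 0.001
gripper_force: 1.0
match 0.77 dcol -2 drow 15
[ 0.4844 -0.0697  0.1899] [ 1.11 -0.72  1.94]
```

Nearly home. I press the last millimetres until the force shows the collar seated.

```bash
python3 -m handwheel '[[0,0,-1,0,0,0,0],[0,0,-1,0,0,0,0],[0,0,-1,0,0,0,0],[0,0,-1,0,0,0,0],[0,0,-1,0,0,0,0],[0,0,-1,0,0,0,0],[0,0,-1,0,0,0,0],[0,0,0,0,0,0,0],[0,0,0,0,0,0,0],[0,0,0,0,0,0,0]]';python3 pin.py
```

```text
t: 42.8
tcp_pos: [0.4855, -0.0697, 0.1878]
tool_rot: [0.667, 0.745, 0.001, 0.001]
force: [-7.1, 2.9, 35.3]
finger_gap: -0.0
gripper_force: 17.8
match 0.73 dcol -2 drow 15
[ 0.4855 -0.0697  0.1878] [-6.2   2.51 35.53]
```

The collar is seated: 35 N against a hard stop at TCP z = 0.1878, where 0.188 was expected. I retreat and check.

```bash
python3 -m handwheel '[[0,0,4,0,0,0,0],[0,0,5,0,0,0,0],[0,0,15,0,0,0,0],[0,0,25,0,0,0,0],[0,0,30,0,0,0,0],[0,0,30,0,0,0,0],[-10,20,20,0,0,0,0],[-10,40,0,0,0,0,0],[-10,40,0,0,0,0,0],[0,0,0,0,0,0,0]]';python3 pin.py pics/side7.png; python3 - <<'E'
from h import *
print("expected head top/collar rows",proj("side",[[.4862,-.0704,.188],[.4862,-.0704,.162],[.4862,-.0704,.158]]))
g=cv2.imread("pics/side7.png",0)
print(g[150:175,269:272].mean(1).round().tolist()); 
for r in(156,159,162,165,168):print(r,g[r,260:282].tolist())
E
```

```text
t: 44.1
tcp_pos: [0.4531, 0.0322, 0.3114]
tool_rot: [0.666, 0.746, -0.001, -0.002]
force: [0.5, -0.2, -0.4]
finger_gap: 0.002
gripper_force: 0.0
match 0.64 dcol -1 drow 16
[0.4541 0.0309 0.3116] [-0.57 -0.11 -0.5 ]
expected head top/collar rows [[269.8 155. ]
 [270.  164. ]
 [270.  165.4]]
[98.0, 104.0, 96.0, 74.0, 53.0, 49.0, 51.0, 51.0, 39.0, 38.0, 36.0, 36.0, 35.0, 33.0, 35.0, 40.0, 61.0, 72.0, 73.0, 79.0, 82.0, 83.0, 70.0, 60.0, 60.0]
156 [97, 95, 97, 94, 92, 79, 66, 70, 68, 56, 47, 49, 52, 46, 50, 86, 116, 125, 125, 127, 131, 132]
159 [99, 122, 138, 122, 110, 103, 72, 42, 37, 40, 42, 31, 36, 36, 41, 93, 126, 135, 137, 137, 136, 136]
162 [98, 112, 122, 127, 124, 111, 76, 40, 41, 36, 32, 36, 34, 33, 34, 61, 77, 64, 46, 52, 77, 102]
165 [116, 115, 133, 142, 136, 119, 101, 89, 67, 43, 38, 38, 43, 50, 66, 81, 88, 89, 89, 88, 90, 88]
168 [143, 135, 133, 129, 128, 118, 107, 97, 85, 72, 72, 75, 73, 69, 74, 84, 89, 89, 79, 61, 46, 56]
```

The head spans rows 153–165, centred on column 270.5, as expected for the pin fully home. The robot is clear and at rest.

```bash
python3 -c "
from station import manip
print(manip.sign_off())"
```

```text
the job is handed in; nothing more can be done
None
```

The lock pin is pressed fully home through the guide and shaft, with its collar seated on the guide (TCP z 0.1878 m against 0.188 expected), and the job was handed in at about 44 s; the judged result was not shown.

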